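# Snap the parts-case lid shut all the way round

### The job

Snap the lid of the clear small-parts case fully shut: with the fingertips press down, one after another, every orange rim section that still stands up, until each has clicked flush with the black corners (some may be shut already). Only press: do not lift or tip the case or shove it out of its place, leave the router bit, collet nut and star knob around it alone, and finish clear of everything.

Things in the scene. Friction and masses are not known exactly. Their poses are not given: they have to be found in the camera images.
- case: loose clear plastic small-parts case, black lid, 154 x 194 x 60 mm, about 0.9 kg, flat on the worktop; origin: centre of its underside, z up, x along its short side, y along its long side. The lid rim is four orange hinged sections, one a side, between fixed black corner blocks with tops at z = 60 mm; shut sections are level with these. The lid's centre is a black deck at z = 55 mm, 90 x 130 mm.
- rim_front (a joint): angle of the front rim section, rad: 0 to 0.03 = up (outer edge about 9 mm too high), 0.28 to 0.30 = snapped shut, flush; grows as pressed down. A spring catch resists up to half-way (about 8 N at the press point, more nearer the hinge) and throws a half-pressed section back up; past half-way it snaps shut by itself and stays. Always up at the start.
- rim_front_press (a point): press point of the front rim section, on its top face in the middle of its length, 20 mm outwards from its hinge line (at the case's -x edge; length along the case's y, 122 mm; 32 mm wide from hinge to outer edge, outwards = the case's -x). It moves with the section: 60 mm above the worktop when shut, about 5.5 mm higher when up.
- rim_back (a joint): angle of the back rim section, rad: 0 to 0.03 = up (outer edge about 9 mm too high), 0.28 to 0.30 = snapped shut, flush; grows as pressed down. A spring catch resists up to half-way (about 8 N at the press point, more nearer the hinge) and throws a half-pressed section back up; past half-way it snaps shut by itself and stays. At the start up or already shut, settled within 0.5 s.
- rim_back_press (a point): press point of the back rim section, on its top face in the middle of its length, 20 mm outwards from its hinge line (at the case's +x edge; length along the case's y, 122 mm; 32 mm wide from hinge to outer edge, outwards = the case's +x). It moves with the section: 60 mm above the worktop when shut, about 5.5 mm higher when up.
- rim_left (a joint): angle of the left rim section, rad: 0 to 0.03 = up (outer edge about 9 mm too high), 0.28 to 0.30 = snapped shut, flush; grows as pressed down. A spring catch resists up to half-way (about 8 N at the press point, more nearer the hinge) and throws a half-pressed section back up; past half-way it snaps shut by itself and stays. Always up at the start.
- rim_left_press (a point): press point of the left rim section, on its top face in the middle of its length, 20 mm outwards from its hinge line (at the case's +y edge; length along the case's x, 82 mm; 32 mm wide from hinge to outer edge, outwards = the case's +y). It moves with the section: 60 mm above the worktop when shut, about 5.5 mm higher when up.
- rim_right (a joint): angle of the right rim section, rad: 0 to 0.03 = up (outer edge about 9 mm too high), 0.28 to 0.30 = snapped shut, flush; grows as pressed down. A spring catch resists up to half-way (about 8 N at the press point, more nearer the hinge) and throws a half-pressed section back up; past half-way it snaps shut by itself and stays. At the start up or already shut, settled within 0.5 s.
- rim_right_press (a point): press point of the right rim section, on its top face in the middle of its length, 20 mm outwards from its hinge line (at the case's -y edge; length along the case's x, 82 mm; 32 mm wide from hinge to outer edge, outwards = the case's -y). It moves with the section: 60 mm above the worktop when shut, about 5.5 mm higher when up.
- router_bit_mid (a point): centre of a red router bit standing beyond the back side of the case, 30 x 22 x 62 mm; leave alone
- collet_nut_mid (a point): centre of a steel collet nut standing beyond the back side of the case, 27 x 31 x 38 mm; leave alone
- star_knob_mid (a point): centre of a black star knob with an upright threaded stud, on the front side of the case, 42 x 40 x 56 mm; leave alone

How it is judged:
By the outcome, as a careful person would: the job done as asked, in the order asked, and still so for the second after the job is handed in, with the robot touching nothing.
It also fails if it takes over 45 s, if anything falls off the work surface, if the arm or the gripper's body presses on something with over 40 N, if the wrist force passes 120 N, or if a joint passes its speed limit or range.

### The arm

A 6-joint arm with a two-finger parallel gripper is mounted at the origin on a cart in front of the work surface, level with it; the furniture and walls round the work are solid. World frame = base frame: x ahead of the robot, y to its left, z up, the work surface at z = 0. Lengths are in m, angles in rad, forces in N, time in s.
With the tool pointing down it reaches from about 0.35 to 0.775 m from the base axis. Payload 5.5 kg.
Tool frame: the origin (TCP) lies midway between the tips of the shut fingers; the grasp point (between the pads) lies 19 mm behind it (arm.tcp_to_grasp is the distance from the TCP to the grasp point, in m); z points along the fingers, y is the line along which they close (so a half turn about z gives the same grasp; the last joint's range is limited). The gripper opens to 85 mm and grips with 20 to 120 N. Pads are 22 mm wide; open, the fingers measure 114 mm over their backs; the gripper's body (76 mm by 85 mm) begins 54 mm behind the grasp point. The pads swing forward as they close: fully open they stand 13 mm farther back than shut.
Start: joints at [1.095, 0.313, 0.046, 1.304, 0, 1.431], TCP at [0.19, 0.543, 0.231] pointing down, gripper open.
Joint ranges: [-2.76, 2.76], [-0.86, 1.69], [-1.03, 1.26], [-2.2, 2.34], [-1.47, 1.5], [-3.14, 3.14]. Speed limits (rad/s): [2.57, 2.57, 3.14, 3.14, 3.14, 3.14].

### API

Orientations are given as a rotation vector (axis times angle).
In Python, from rig import arm, grip, kinematics, vision, close_job gives the robot as it stands. Calls block until the motion is done:
- arm.movep(position, orientation): joint-space move of the TCP to a pose.
- arm.move_l(position, orientation=None, v=0.15): straight line of the TCP; orientation=None keeps the orientation; v is the mean speed in m/s.
- arm.goto_joints(angles): joint-space move.
- grip(opening, f_grip=None): opening from 0.0 (shut) to 1.0 (fully open); f_grip is the grip in N (None keeps the last); returns when the fingers have stopped.
- arm.pause(seconds).
- kinematics.inverse_kinematics(position, orientation): joint angles nearest the present ones, or None.
- arm.read_state(): the state.
- vision.capture(name): name is "scene" or "top" or "wrist"; returns a dict with "color" (480x640x3 uint8, blue, green, red), "fov_y" (degrees; the focal length in pixels is half the picture's height over the tangent of half this angle, whatever the lens; pixels are square), "cx", "cy" (the principal point, pixels), "xyz" and "attitude" of the camera in the world. Camera axes: x right, y down, z forward; pixel columns grow to the right and rows downward; lengths in m; the calibration is good to about 2 mm. A picture is of the moment at which its call begins. There is no depth.
A pose or a line that the arm cannot do raises arm.MotionError and nothing moves.
- close_job(): hands the job in; it is judged then, once.
The state is a dict: "time": time; "qpos": joint angles; "joint_velocities": joint speeds; "joint_efforts": joint torques, N m; "tcp_pos": TCP position; "orientation": TCP orientation; "ft_force": force on the tool from outside, world axes, zero at the start; "ft_torque": the same for the moment, N m; "width": opening from 0.0 (shut) to 1.0 (fully open); "grasp_force": force on a finger pad.
Only numpy, scipy, OpenCV 4.12 (cv2) and the standard library are available. Lean on these libraries where they do the work, as an engineer would, in place of code of your own. Each camera call takes 0.05 s, during which the arm holds its last target. There are 200 camera calls.

## Working session

There is one attempt and no reset: what is moved stays moved. The work goes in short steps, each a Python script; the robot and the scene stay as the last script left them, time stands still between calls to the robot, and variables do not carry over. Pictures are saved under pics/ and viewed, at most 10 in all, crops included, and the job is handed in when it is done.

```bash
mkdir -p pics; ls; python3 - <<'E'
from rig import arm,vision
import cv2
for n in("scene","top"):
    c=vision.capture(n); cv2.imwrite(f"pics/{n}0.png",c["color"]); print(n,{k:v for k,v in c.items() if k!="color"})
s=arm.read_state();print(s["time"],s["tcp_pos"],s["orientation"],s["ft_force"])
E
```

```text
pics
scene {'fov_y': 42.03784471731737, 'cx': 318.7815502640138, 'cy': 232.2623878802718, 'xyz': array([ 0.15414386, -0.67196041,  0.48508724]), 'attitude': array([-1.98751293,  0.66990882, -0.36498891])}
top {'fov_y': 50.214251651943556, 'cx': 321.68663593533614, 'cy': 245.55848851422323, 'xyz': array([ 0.52662834, -0.02985877,  0.92523859]), 'attitude': array([-2.20039437,  2.21958802, -0.0726597 ])}
0.1 [0.18927622 0.54247174 0.23049095] [-5.24900735e-01 -3.09691369e+00  2.49164569e-03] [-0.57566275 -0.19238534 -0.38857175]
```

View pics/top0.png

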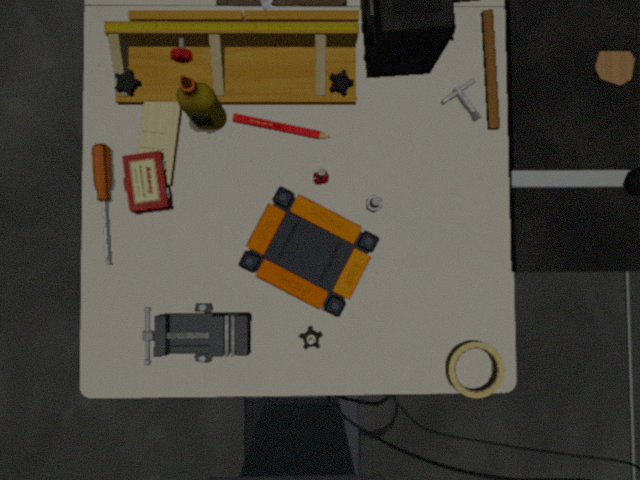

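View pics/scene0.png

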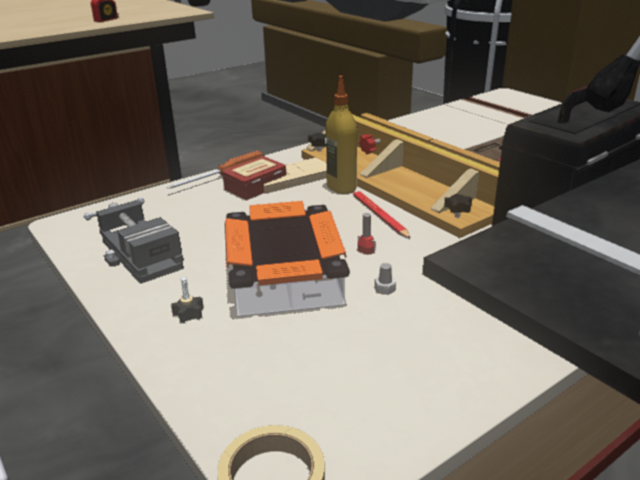

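The top view shows the case, with corners at about (284,198), (368,241), (335,304) and (250,261). The front side faces the robot (lower left), the router bit is at (321,176), the nut at (374,203) and the knob at (311,338). Next I'll measure the pose and take zoomed crops.

```bash
cat > h.py <<'E'
import numpy as np,cv2
from scipy.spatial.transform import Rotation as R
def ray(c,p):
    f=240/np.tan(np.radians(c["fov_y"])/2)
    d=np.array([(p[0]-c["cx"])/f,(p[1]-c["cy"])/f,1.])
    return R.from_rotvec(c["attitude"]).apply(d)
def plane(c,p,z):
    d=ray(c,p); return c["xyz"]+d*(z-c["xyz"][2])/d[2]
def proj(c,P):
    f=240/np.tan(np.radians(c["fov_y"])/2)
    q=R.from_rotvec(c["attitude"]).inv().apply(np.atleast_2d(P)-c["xyz"])
    return q[:,:2]/q[:,2:]*f+[c["cx"],c["cy"]]
E
python3 - <<'E'
from h import *
from rig import vision
a=vision.capture("top");b=vision.capture("scene")
def zoom(c,x0,y0,x1,y1,k):
    return cv2.resize(c["color"][y0:y1,x0:x1],None,fx=k,fy=k,interpolation=cv2.INTER_CUBIC)
cv2.imwrite("pics/ztop.png",zoom(a,225,165,395,325,3.7))
cv2.imwrite("pics/zsc.png",zoom(b,210,190,370,325,4.4))
g=a["color"].max(2)
m=(g<75).astype(np.uint8);m[:170]=0;m[325:]=0;m[:,:232]=0;m[:,390:]=0
n,l,s,ce=cv2.connectedComponentsWithStats(m)
for i in range(1,n):
    if s[i,4]>20:
        print(s[i],ce[i],plane(a,ce[i],.06).round(4),cv2.minAreaRect(np.argwhere(l==i)[:,::-1].astype(np.float32)))
for n,p in dict(bit=(321,176),nut=(374,203),knob=(311,338)).items(): print(n,plane(a,p,.03).round(3))
E
```

```text
[314 174  13  10  64] [319.765625 179.3125  ] [ 0.6772 -0.0469  0.06  ] ((320.0, 178.5), (12.0, 9.0), 0.0)
[ 239  187  140  130 5564] [308.47429907 251.24604601] [ 0.555  -0.0267  0.06  ] ((308.4521179199219, 251.25167846679688), (113.72527313232422, 90.05035400390625), 27.36821174621582)
[370 200   8   8  28] [372.67857143 204.53571429] [ 0.6335 -0.1365  0.06  ] ((372.7213134765625, 204.43438720703125), (8.578472137451172, 4.609327793121338), 39.80556869506836)
[232 313  20  12 209] [241.85645933 318.32535885] [0.4435 0.0858 0.06  ] ((241.5, 318.5), (11.0, 19.0), 90.0)
bit [ 0.688 -0.05   0.03 ]
nut [ 0.64  -0.143  0.03 ]
knob [ 0.405 -0.03   0.03 ]
```

View pics/ztop.png

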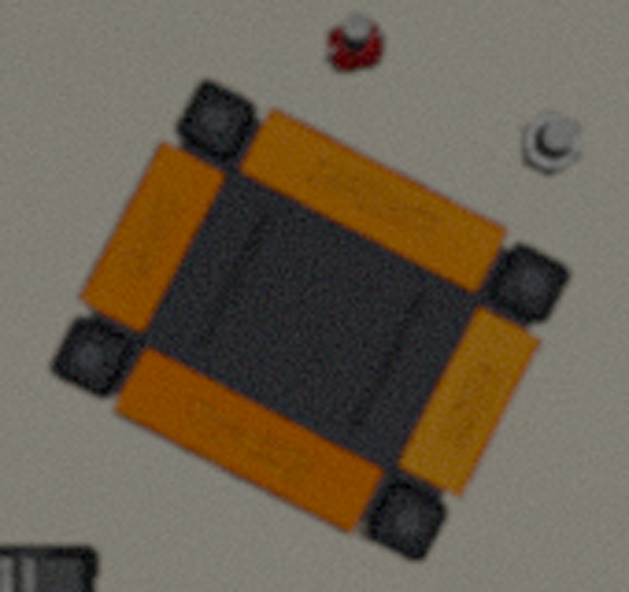

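View pics/zsc.png

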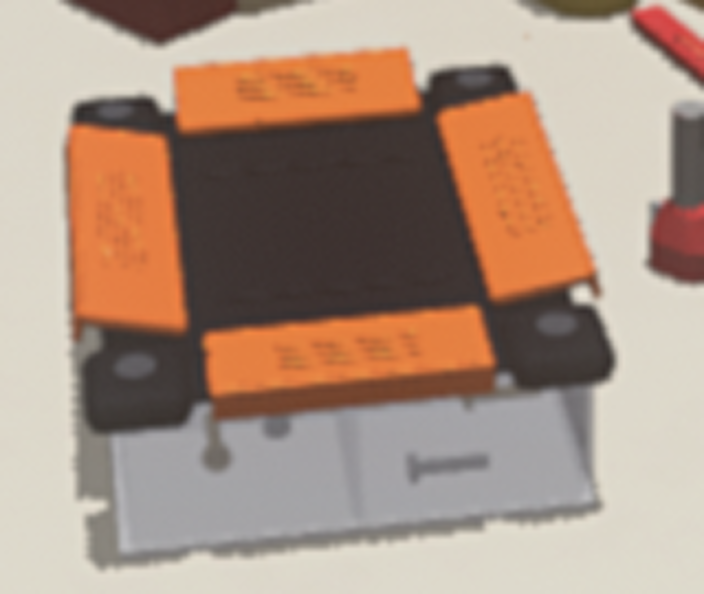

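The top crop shows the four orange sections between the black corners. In the scene crop the left (far) and front sections are clearly raised, and back and right are unclear. I'll check these with the outer edges projected at shut height and at up height.

```bash
cat >> h.py <<'E'
def pose(a):
    m=(a["color"].max(2)<75).astype(np.uint8);m[:170]=0;m[325:]=0;m[:,:232]=0;m[:,390:]=0
    n,l,s,ce=cv2.connectedComponentsWithStats(m); i=1+np.argmax(s[1:,4])
    p=cv2.boxPoints(cv2.minAreaRect(np.argwhere(l==i)[:,::-1].astype(np.float32)))
    w=np.array([plane(a,q,.058)[:2] for q in p])
    e=w[1]-w[0],w[2]-w[1]; L=max(e,key=np.linalg.norm); L=L*np.sign(L[1])
    yaw=np.arctan2(L[1],L[0])-np.pi/2
    return w.mean(0),yaw,[np.linalg.norm(x) for x in e]
def toW(c,yaw,P):
    P=np.atleast_2d(P); return np.c_[P[:,:2]@np.array([[np.cos(yaw),np.sin(yaw)],[-np.sin(yaw),np.cos(yaw)]])+c,P[:,2]]
E
python3 - <<'E'
from h import *
from rig import vision
a=vision.capture("top");b=vision.capture("scene")
c,y,e=pose(a);print(c,y,e)
outs=[]
for cam,(x0,y0,x1,y1),k in((a,(235,180,385,320),4),(b,(210,190,370,325),4.4)):
    im=cv2.resize(cam["color"][y0:y1,x0:x1],None,fx=k,fy=k,interpolation=cv2.INTER_CUBIC)
    for ang,col in((0,(255,255,0)),(.29,(0,0,0))):
        u,z=.032*np.cos(ang),.060+.032*np.sin(ang)
        for n,s in dict(f=(-1,0),b=(1,0),l=(0,1),r=(0,-1)).items():
            s=np.array(s);t=np.array([-s[1],s[0]]);h,w=(.045,.061) if s[0] else(.065,.041)
            P=[np.r_[s*h+t*w,.06],np.r_[s*(h+u)+t*w,z],np.r_[s*(h+u)-t*w,z],np.r_[s*h-t*w,.06]]
            q=(proj(cam,toW(c,y,P))-[x0,y0])*k+k/2
            cv2.polylines(im,[q.round().astype(int)],False,col,1)
    outs.append(im)
cv2.imwrite("pics/o_top.png",outs[0]);cv2.imwrite("pics/o_sc.png",outs[1])
E
```

```text
[ 0.55527204 -0.02684249] -0.4878681820376274 [np.float64(0.15233012738322063), np.float64(0.19350512696371072)]
```

View pics/o_sc.png

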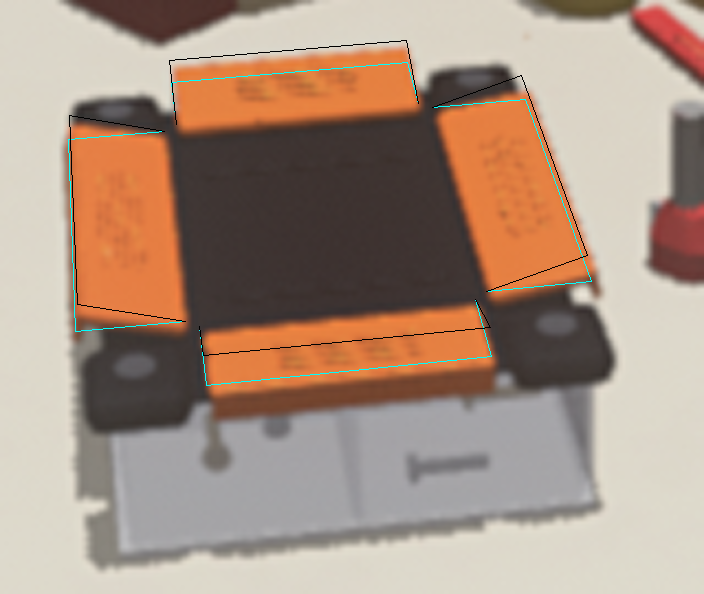

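View pics/o_top.png

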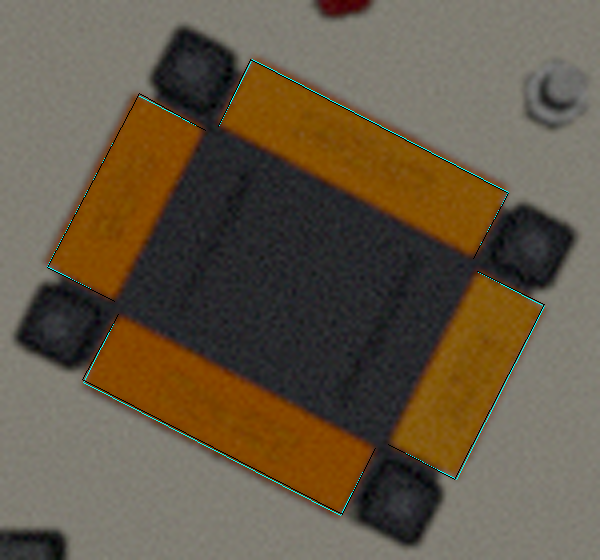

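With the scene camera's ~2 px offset allowed for, the left, front and back sections are up (their outer edges slope up) and the right one is at shut height. The top overlay fits the pose to within about 1 px. I'll press front first, in steps while watching the force.

```bash
cat >> h.py <<'E'
C=np.array([.55527,-.02684]);YAW=-.48787
S=dict(front=(-1,0),back=(1,0),left=(0,1),right=(0,-1))
def press(name,hover=.11,zmin=.0593,out=.019):
    from rig import arm,kinematics
    s=np.array(S[name],float);d=s*((.045 if s[0] else .065)+out)
    p=toW(C,YAW,[d[0],d[1],0])[0]
    l=YAW+(np.pi/2 if s[0] else 0)      # section's length direction -> tool y
    q0=np.array(arm.read_state()["qpos"]);best=None
    for a in(l,l+np.pi):
        y=np.array([np.cos(a),np.sin(a),0]);z=np.array([0,0,-1.]);x=np.cross(y,z)
        o=R.from_matrix(np.c_[x,y,z]).as_rotvec()
        q=kinematics.inverse_kinematics([p[0],p[1],hover],o)
        if q is not None and(best is None or np.abs(q-q0).max()<best[0]):best=(np.abs(q-q0).max(),o)
    o=best[1];P=lambda z:[p[0],p[1],z]
    arm.movep(P(hover),o);arm.move_l(P(.073),v=.1)
    f0=np.array(arm.read_state()["ft_force"])
    for z in np.append(np.arange(.071,zmin,-.0015),zmin):
        arm.move_l(P(z),v=.02);st=arm.read_state();f=np.array(st["ft_force"])-f0
        print(name,round(z,4),np.round(st["tcp_pos"],4),f.round(1))
        if f[2]>25:break
    arm.pause(.2);arm.move_l(P(hover),v=.15);print("t",arm.read_state()["time"])
E
python3 - <<'E'
from h import *
from rig import grip,arm
grip(0.);press("front")
E
```

```text
front 0.071 [0.4991 0.0031 0.0715] [-0.3  0.1 -0.5]
front 0.0695 [0.4988 0.0031 0.0696] [-0.1 -1.8  0.3]
front 0.068 [0.4986 0.0032 0.0679] [-1.1 -0.6  0.3]
front 0.0665 [0.4988 0.0032 0.0665] [ 0.2 -0.1  0.6]
front 0.065 [0.4988 0.0032 0.0655] [-2.6 -0.7  5.5]
front 0.0635 [0.4986 0.0032 0.0634] [-0.4 -0.4 -0.6]
front 0.062 [0.4986 0.0032 0.0617] [-0.  -0.1  0.2]
front 0.0605 [0.4986 0.0032 0.0603] [-0.3 -0.8  0.3]
front 0.0593 [0.4988 0.0031 0.06  ] [-1.8  0.6  5.1]
t 6.7917
```

Front clicked shut: the force peaked, dropped, then met the flush top. Back and left are next, then a check with all cameras.

```bash
python3 - <<'E'
from h import *
from rig import grip,arm,vision
press("left");press("back")
s=arm.read_state();q=s["tcp_pos"]
arm.move_l([q[0],q[1],.2],v=.2)
arm.goto_joints([1.095,.313,.046,1.304,0,1.431])
a=vision.capture("top");b=vision.capture("scene")
print(pose(a),arm.read_state()["time"])
z=lambda c,x0,y0,x1,y1:cv2.resize(c["color"][y0:y1,x0:x1],(390,330),interpolation=cv2.INTER_CUBIC)
cv2.imwrite("pics/after.png",np.hstack([z(a,225,165,395,325),z(b,210,190,370,325)]))
E
```

```text
left 0.071 [0.5951 0.0473 0.0716] [ 0.4 -0.5  0.1]
left 0.0695 [0.5946 0.0474 0.0695] [ 0.4  0.  -0.2]
left 0.068 [0.5945 0.0473 0.0678] [-0.5  0.3  0.5]
left 0.0665 [0.5949 0.0474 0.0666] [-0.   0.7  1.3]
left 0.065 [0.595  0.0475 0.0656] [-0.5  1.3  4.2]
left 0.0635 [0.5942 0.0473 0.063 ] [-0.1 -0.6 -0. ]
left 0.062 [0.5943 0.0473 0.0616] [-0.9 -1.2 -0.8]
left 0.0605 [0.5945 0.0474 0.0603] [ 0.8 -1.  -0.3]
left 0.0593 [0.5948 0.0473 0.06  ] [-1.9 -0.3  4.9]
t 11.5667
back 0.071 [ 0.6122 -0.0569  0.0716] [ 0.6  0.7 -0.2]
back 0.0695 [ 0.6118 -0.0568  0.0696] [1.3 0.5 0.2]
back 0.068 [ 0.6117 -0.0568  0.0678] [ 0.6  0.5 -0.1]
back 0.0665 [ 0.6117 -0.0568  0.0663] [1.  1.6 0.9]
back 0.065 [ 0.6117 -0.0568  0.0649] [1.  0.8 0.1]
back 0.0635 [ 0.6117 -0.0568  0.0634] [ 1.8  1.  -0.5]
back 0.062 [ 0.6116 -0.0568  0.0618] [0.8 1.1 0.3]
back 0.0605 [ 0.6117 -0.0568  0.0603] [ 0.5  1.3 -0.2]
back 0.0593 [ 0.6119 -0.0569  0.06  ] [-1.8  1.4  4.7]
t 16.2917
(array([ 0.55532178, -0.02675402]), np.float64(-0.4871069762931781), [np.float64(0.15243877298467245), np.float64(0.19337986420103517)]) 19.5917
```

View pics/after.png

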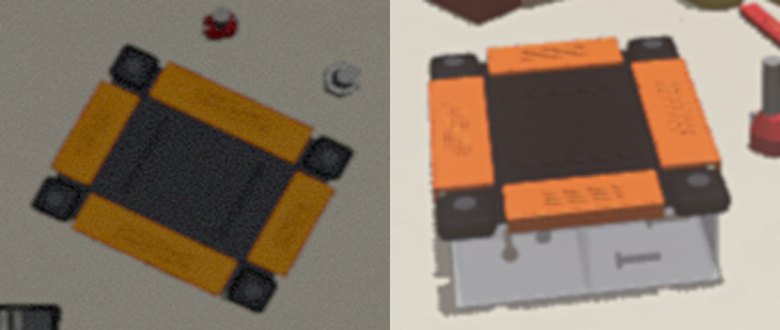

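The back was already shut, since it gave no resistance peak. In the pictures front and left are now flush and the case hasn't moved. I misjudged back from the images, so I'll check right by touch too.

```bash
python3 - <<'E'
from h import *
from rig import grip,arm,vision
press("right")
q=arm.read_state()["tcp_pos"]
arm.move_l([q[0],q[1],.2],v=.2)
arm.goto_joints([1.095,.313,.046,1.304,0,1.431])
a=vision.capture("top");b=vision.capture("scene")
print(pose(a)[:2],arm.read_state()["time"])
z=lambda c,x0,y0,x1,y1:cv2.resize(c["color"][y0:y1,x0:x1],(390,330),interpolation=cv2.INTER_CUBIC)
cv2.imwrite("pics/after2.png",np.hstack([z(a,225,165,395,365),z(b,160,190,400,325)]))
E
```

```text
right 0.071 [ 0.5163 -0.1012  0.0715] [-1.3  0.  -0.4]
right 0.0695 [ 0.5159 -0.1011  0.0696] [ 0.2  0.6 -0.5]
right 0.068 [ 0.5158 -0.101   0.0679] [-0.2  1.3 -0.6]
right 0.0665 [ 0.5158 -0.101   0.0664] [ 0.   0.  -0.6]
right 0.065 [ 0.5158 -0.101   0.0649] [0.9 0.8 0.2]
right 0.0635 [ 0.5158 -0.101   0.0634] [0.3 0.7 0.1]
right 0.062 [ 0.5158 -0.101   0.0619] [-0.4 -0.1 -0.4]
right 0.0605 [ 0.5158 -0.101   0.0604] [-0.4 -0.4 -0.5]
right 0.0593 [ 0.516  -0.1011  0.06  ] [-1.7  2.1  5. ]
t 25.6417
(array([ 0.55534372, -0.02677379]), np.float64(-0.4867535754128294)) 28.9
```

View pics/after2.png

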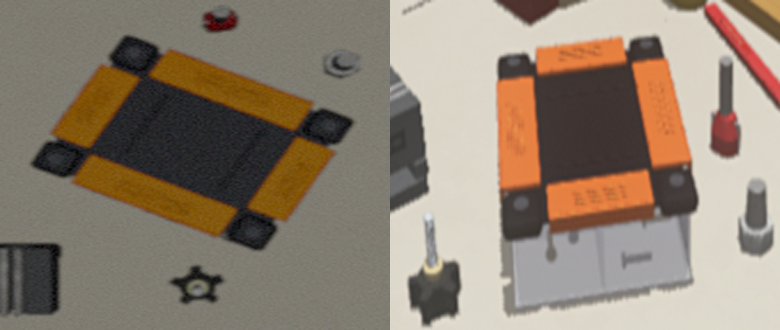

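All four sections are flush, the case is where it started, and the bit, nut and knob are still standing. Handing in.

```bash
python3 -c "
from rig import close_job
print(close_job())"
```

```text
the job is handed in; nothing more can be done
None
```

I handed the job in with all four lid sections flush: front and left were up and clicked shut, while back and right were already shut (touched with about 5 N to check); the case didn't move, and the bit, nut and knob weren't touched.

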